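# Collapse the leaning inspection lamp on the jeweller's bench

### The job

Collapse the telescoping inspection lamp fully home, innermost tube first: press the white lamp head down along its leaning post until its brass tube is home, without driving the stiffer middle tube down through the head. Then push the middle tube fully home by its black collar, not by the head; press gently, without cracking the glass or the collar, keep the lamp's lean as it is, and leave the other things on the bench alone.

Things in the scene. Friction and masses are not known exactly. Their poses are not given: they have to be found in the camera images.
- lamp: The lamp's dark steel foot, bolted to the bench: disc 130 mm across and 16 mm high, with a yoke (two cheeks, up to 70 mm high). Origin: centre of its underside. The post hinges between the cheeks about the foot's y axis at a height of 60 mm, and leans towards the foot's -x side, roughly towards the robot. Its z axis is up.
- lean (a joint): Lean of the post from vertical (rad), towards the foot's -x side; at the start 0.25 to 0.5. A stiff friction hinge that stays where it is: it slips at about 0.7 N m (the post's own weight takes up to 0.3 of that), so pressing straight down on the leaning post rather than along it, or hard on the collar's low side only, can tip it further over.
- inner_tube (a joint): How far the innermost (brass, 18 mm diameter) tube is still out of the middle tube (m). 0 = fully home, the head's underside resting on the collar; at the start 0.035 to 0.065. It slides along the post with about 4 N of friction and stays where it is left. When it is home, further pressing on the head drives the middle tube.
- middle_tube (a joint): How far the middle (aluminium, 28 mm diameter) tube is still out of the green outer tube (m). 0 = fully home, the collar's underside resting on the outer tube's rim; at the start 0.03 to 0.055. It slides along the post with about 14 N of friction and stays where it is left.
- lamp_head: White lamp head with an orange band and a flat glass top, on the end of the brass tube: a cylinder 40 mm in diameter and 30 mm high. The glass cracks above 40 N. Origin: centre of its underside. Its z axis runs along the post, outwards (up).
- head_top (a point): Centre of the lamp head's flat top, 30 mm above its underside.
- collar: Black round collar plate fixed on the top end of the middle tube, 110 mm in diameter and 12 mm thick, square to the post. Around the lamp head its flat top is free as a ring from 20 to 55 mm off the axis, to be pressed beside the head or on both sides of it. It cracks above 60 N. Origin: centre of its underside. Its z axis runs along the post, outwards (up).
- collar_top (a point): Centre of the collar's top face, on the post's axis.
- outer_top (a point): Centre of the rim of the green outer tube (40 mm diameter, 110 mm from the hinge to this rim), on the post's axis.
- burr_block: Loose wooden block 75 x 105 x 28 mm with burrs standing in it, 66 mm high in all; origin at the centre of its underside. Leave alone.
- jar: Loose amber glass jar, 68 mm diameter, 85 mm high, with a steel lid; origin at the centre of its underside. Leave alone.
- file: Loose hand file 170 mm long with a wooden handle, 22 mm high; origin underneath, where handle and blade meet. Leave alone.
- mallet: Loose wooden mallet about 240 mm long, head 56 mm diameter and 85 mm long; origin at bench height under its handle. Leave alone.
- findings_tray: Loose grey divided tray 130 x 170 x 30 mm; origin at the centre of its underside. Leave alone.
- solder_board: Loose white board 160 x 200 x 12 mm carrying a soldering block, 34 mm high in all; origin at the centre of its underside. Leave alone.
- dish: Loose blue bowl, 90 mm across the rim, 35 mm high; origin at the centre of its underside. Leave alone.

How it is judged:
By the outcome, as a careful person would: the job done as asked, in the order asked, and still so for the second after the job is handed in, with the robot touching nothing.
It also fails if it takes over 43 s, if anything falls off the work surface, if the arm or the gripper's body presses on something with over 40 N, if the wrist force passes 120 N, or if a joint passes its speed limit or range.

### The arm

A 6-joint arm with a two-finger parallel gripper is mounted at the origin on the work surface. World frame = base frame: x ahead of the robot, y to its left, z up, the work surface at z = 0. Lengths are in m, angles in rad, forces in N, time in s.
With the tool pointing down it reaches from about 0.3 to 0.775 m from the base axis. Payload 14.6 kg.
Tool frame: the origin (TCP) lies midway between the tips of the shut fingers; the grasp point (between the pads) lies 19 mm behind it (ctrl.tcp_to_grasp is the distance from the TCP to the grasp point, in m); x points along the fingers, y is the direction in which the jaws open and shut, and the axes are right-handed (so a half turn about x gives the same grasp; the last joint's range is limited). The gripper opens to 94 mm and grips with 3 to 60 N. Pads are 16 mm wide; open, the fingers measure 119 mm over their backs; the gripper's body (75 mm by 177 mm) begins 78 mm behind the grasp point.
Start: joints at [-1.274, 0.3, 1.521, -0, 1.321, -0.067], TCP at [0.196, -0.514, 0.205] pointing down, gripper open.
Joint ranges: [-3.03, 3.03], [-0.79, 2.21], [0.23, 2.52], [-1.04, 4.18], [0, 3.07], [-2.55, 2.55]. Speed limits (rad/s): [2.22, 2.22, 2.57, 3.14, 3.14, 3.14].

### API

Orientations are given as [roll, pitch, yaw] about the fixed x, y, z axes, in that order (R = Rz(yaw) Ry(pitch) Rx(roll)).
In Python, from station import ctrl gives the robot as it stands.
- The arm moves only by the tool jog_arm, never from a script. Its argument "rows" is one flat list of numbers, 7 for each row, row after row: the shift along the world's x, y, z in m, then the turn, a rotation vector about the world's x, y, z in degrees, then the closure, from 0 (fully open) to 1 (shut). A call has 1 to 8 rows; each row shifts and turns the commanded pose from where the row before left it; what a row does not reach is not made up. A row lasts 1/12 s, in which the tool goes at most 41.7 mm and 7.16 degrees, less where a joint would pass 70% of its speed; a pose out of reach is approached as far as the arm can. A call with a gripper value outside its range is refused whole. The fingers move at their own pace and stop on an object; "squeeze" is the grip in N (left out, the last holds). Time passes only in rows, so rows that do not move let the fingers close. It gives the time, the measured TCP pose, the force and the opening at its end, in the units of the state.
- ctrl.get_obs(): the state, without advancing time (a new reading comes with each control period).
- ctrl.camera(name): name is "scene" or "side" or "wrist"; returns (picture, depth): 420x560x3 uint8, red, green, blue; 420x560 float32, m along the optical axis (not along the pixel's ray), 0 where there is no reading.
- ctrl.camera_model(name): a dict with "K" (3x3 intrinsics, pixels), "extrinsics" (4x4, takes a point from camera to world coordinates). Camera axes: x right, y down, z forward; pixel columns grow to the right and rows downward; lengths in m; the calibration is good to about 2 mm. A picture is of the moment at which its call begins: read the wrist's pose just before it. camera_model takes no time and is no camera call; for the wrist camera it gives the pose at the moment of the call.
- ctrl.hand_in(): hands the job in, once; it reports no verdict.
The state is a dict: "time_s": time; "qpos": joint angles; "joint_vel": joint speeds; "tau": joint torques, N m; "ee_pos": TCP position; "eef_rot": TCP orientation; "force": force on the tool from outside, world axes, zero at the start; "moment": the same for the moment, N m; "grip_width": finger opening in m.
Only numpy, scipy, OpenCV 4.12 (cv2) and the standard library are available. Lean on these libraries where they do the work, as an engineer would, in place of code of your own. Each camera call takes 0.05 s, during which the arm holds its last target.

## Working session

There is one attempt and no reset: what is moved stays moved. The work goes in short steps, Python scripts to look and compute and a tool call to move; the robot and the scene stay as the last step left them, time stands still between calls to the robot, and variables do not carry over. Pictures are saved under pics/ and viewed, and the job is handed in when it is done.

Besides the shell and the picture viewer there is one more tool, called after "Emit:" in YAML: its name, and indented under it one key for each argument. jog_arm: Moves the arm, as the interface text tells. Its arguments: {"type":"object","properties":{"rows":{"type":"array"},"squeeze":{"type":"number"}},"required":["rows"]}

```bash
ls; mkdir -p pics
python3 - <<'E'
from station import ctrl
import cv2,numpy as np
o=ctrl.get_obs();print(o)
for n in("scene","side"):
    p,d=ctrl.camera(n);cv2.imwrite(f"pics/{n}0.png",p[:,:,::-1]);np.savez(f"{n}0.npz",p=p,d=d,K=ctrl.camera_model(n)["K"],E=ctrl.camera_model(n)["extrinsics"])
    print(n,ctrl.camera_model(n))
E
```

```text
pics
{'time_s': 0.0, 'qpos': array([-1.27359755e+00,  3.00439246e-01,  1.52156124e+00,  5.04465632e-06,
        1.32070878e+00, -6.66156573e-02]), 'joint_vel': array([ 0.00122949,  0.00022635,  0.00083355, -0.0005373 , -0.00065695,
        0.00027241]), 'tau': array([-2.12355910e-03, -5.31805193e+01, -3.52731550e+01,  7.07652443e-02,
        2.43665732e-02, -8.76095442e-05]), 'ee_pos': array([ 0.19562801, -0.51375821,  0.2049122 ]), 'eef_rot': array([-1.641788  ,  1.56967971,  1.86361783]), 'force': array([ 0.07043792,  0.09976454, -0.47130113]), 'moment': array([-0.03545391, -0.04849332,  0.00908438]), 'grip_width': 0.0944119307936166}
scene {'K': array([[530.65790023,   0.        , 279.67218074],
       [  0.        , 530.65790023, 212.17431312],
       [  0.        ,   0.        ,   1.        ]]), 'extrinsics': array([[-0.51839995,  0.60750824, -0.60182658,  1.34995307],
       [ 0.85506618,  0.37739032, -0.35558174,  0.46641349],
       [ 0.01110469, -0.69893511, -0.71509887,  1.12813028],
       [ 0.        ,  0.        ,  0.        ,  1.        ]])}
side {'K': array([[470.61915899,   0.        , 274.67294788],
       [  0.        , 470.61915899, 210.25127492],
       [  0.        ,   0.        ,   1.        ]]), 'extrinsics': array([[ 0.97039062, -0.18418613,  0.15626106,  0.31558659],
       [-0.24150046, -0.72799262,  0.64164186, -0.88633609],
       [-0.00442463, -0.66038036, -0.75091824,  1.18057969],
       [ 0.        ,  0.        ,  0.        ,  1.        ]])}
```

View pics/scene0.png

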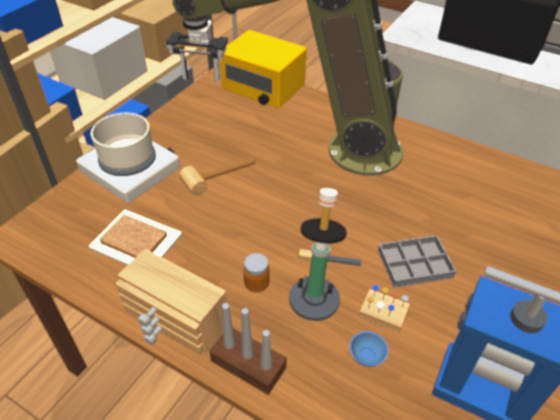

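View pics/side0.png

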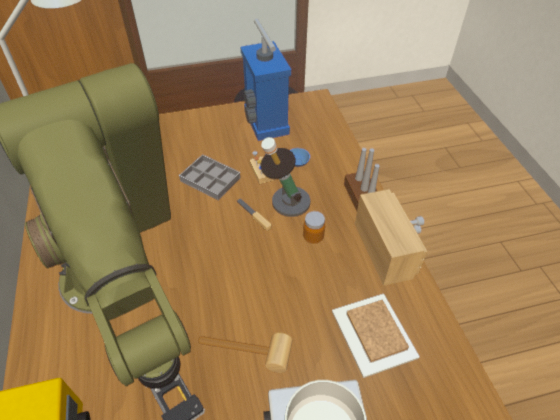

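The scene view shows the lamp with its head at about (328,195), collar (323,230) and foot (315,297). In the side view the head is at (268,145), collar (278,162) and foot (291,201). Next I measure from depth and enlarged crops.

```bash
cat > h.py <<'E'
import numpy as np,cv2
def cloud(z):
    d=z['d'];K=z['K'];E=z['E'];v,u=np.mgrid[:420,:560]
    P=np.stack([(u-K[0,2])/K[0,0]*d,(v-K[1,2])/K[1,1]*d,d],-1)
    return P@E[:3,:3].T+E[:3,3]
E
python3 - <<'E'
from h import *
S=dict(scene=(270,170,130,160),side=(225,120,120,110))
for n in S:
    z=np.load(n+'0.npz');W=cloud(z);p=z['p'].astype(int);x,y,w,h=S[n]
    cv2.imwrite(f'pics/{n}_crop.png',cv2.resize(z['p'][y:y+h,x:x+w,::-1],None,fx=5 if n=='side' else 3.7,fy=5 if n=='side' else 3.7,interpolation=cv2.INTER_CUBIC))
    m=np.zeros((420,560),bool);m[y:y+h,x:x+w]=1
    m&=z['d']>0
    hsv=cv2.cvtColor(z['p'],cv2.COLOR_RGB2HSV)
    black=m&(hsv[...,2]<45)&(W[...,2]>.12)
    white=m&(hsv[...,2]>170)&(hsv[...,1]<50)&(W[...,2]>.2)
    green=m&(hsv[...,0]>45)&(hsv[...,0]<90)&(hsv[...,1]>80)&(W[...,2]>.05)
    for k,mm in dict(black=black,white=white,green=green).items():
        q=W[mm]; 
        if len(q)==0: print(n,k,0);continue
        c=np.median(q,0);q2=q[np.linalg.norm(q-c,axis=1)<.08];u,s,vt=np.linalg.svd(q2-q2.mean(0));
        print(n,k,len(q),q2.mean(0).round(4),q2.min(0).round(3),q2.max(0).round(3),vt[2].round(3),vt[0].round(3),s.round(3))
    foot=m&(hsv[...,2]<90)&(abs(W[...,2]-.016)<.006)
    q=W[foot];print(n,'foot',len(q),q.mean(0),q.min(0),q.max(0))
E
```

```text
scene black 64 [0.6086 0.1496 0.2261] [0.571 0.098 0.217] [0.625 0.178 0.232] [-0.309 -0.09   0.947] [-0.477  0.876 -0.072] [0.206 0.061 0.013]
scene white 148 [0.5485 0.1187 0.3029] [0.523 0.097 0.295] [0.564 0.135 0.309] [-0.129 -0.014  0.992] [0.956 0.263 0.128] [0.131 0.11  0.039]
scene green 535 [0.6252 0.1442 0.1019] [0.584 0.116 0.051] [0.647 0.163 0.164] [0.873 0.358 0.33 ] [ 0.319  0.091 -0.943] [0.735 0.227 0.088]
scene foot 126 [0.57718278 0.19544067 0.01610087] [0.35422798 0.10536906 0.01008713] [0.68928931 0.29974432 0.02189533]
side black 0
side white 136 [0.5414 0.113  0.3018] [0.523 0.091 0.29 ] [0.56  0.136 0.311] [ 0.238  0.229 -0.944] [ 0.361 -0.923 -0.133] [0.129 0.111 0.037]
side green 27 [0.6081 0.1208 0.1011] [0.585 0.112 0.057] [0.635 0.131 0.14 ] [ 0.075 -0.99  -0.121] [ 0.396  0.141 -0.907] [0.133 0.048 0.016]
side foot 12 [0.59222289 0.17501347 0.01646109] [0.42386193 0.08576003 0.0113981 ] [0.66513442 0.49206413 0.02188293]
```

View pics/scene_crop.png

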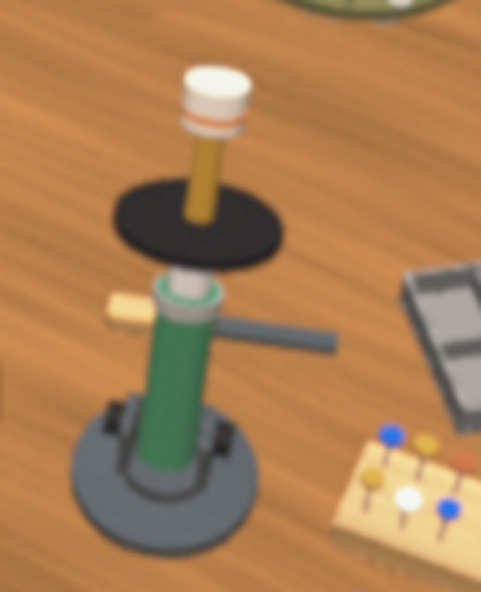

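View pics/side_crop.png

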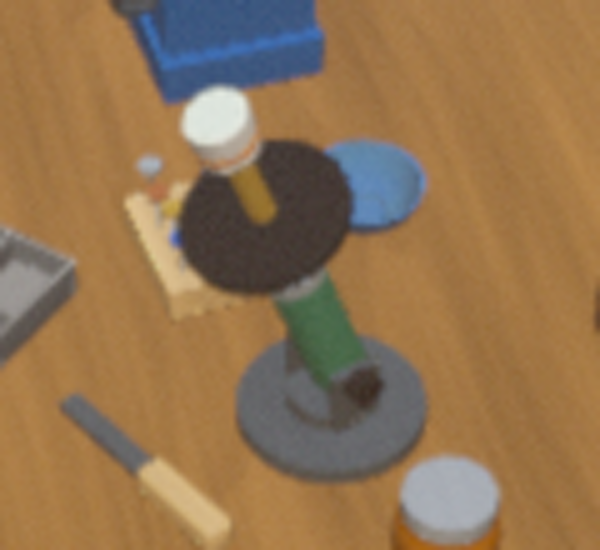

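Run:
```python
from h import *
import itertools
a=np.array([-.319,-.091,.943]);
for n in('scene','side'):
    z=np.load(n+'0.npz');W=cloud(z);ok=z['d']>0
    hsv=cv2.cvtColor(z['p'],cv2.COLOR_RGB2HSV)
    # collar pixels: near expected plane location
    c0=np.array([.585,.133,.225])
    r=W-c0;s=r@a;rad=np.linalg.norm(r-s[...,None]*a,axis=-1)
    # rough profile of height along axis within 70 mm
    m=ok&(rad<.075)&(s>-.2)&(s<.13)
    print(n,np.histogram(s[m],bins=np.arange(-.2,.13,.01)))
    col=m&(abs(s)<.03)&(rad>.022)
    q=W[col];
    for _ in range(4):
        c=q.mean(0);nn=np.linalg.svd(q-c)[2][2];nn*=np.sign(nn[2]);q=q[abs((q-c)@nn)<.004]
    print('collar',len(q),c,nn,q.min(0),q.max(0),hsv[col].mean(0))
    f=ok&(abs(W[...,2]-.016)<.005)&(np.hypot(W[...,0]-.66,W[...,1]-.15)<.09)
    q=W[f];print('foot',len(q),q.mean(0),q.min(0),q.max(0))
```

```text
scene (array([ 49,  67,  94, 143, 127,  56,  56,  58,  54,  64,  54,  65,  51,
        78,  92,  35,   2,   0, 115, 773,  27,  31,  29,  32,  29,  17,
        66,  76, 139,   5,   0,   0]), array([-2.00000000e-01, -1.90000000e-01, -1.80000000e-01, -1.70000000e-01,
       -1.60000000e-01, -1.50000000e-01, -1.40000000e-01, -1.30000000e-01,
       -1.20000000e-01, -1.10000000e-01, -1.00000000e-01, -9.00000000e-02,
       -8.00000000e-02, -7.00000000e-02, -6.00000000e-02, -5.00000000e-02,
       -4.00000000e-02, -3.00000000e-02, -2.00000000e-02, -1.00000000e-02,
        1.66533454e-16,  1.00000000e-02,  2.00000000e-02,  3.00000000e-02,
        4.00000000e-02,  5.00000000e-02,  6.00000000e-02,  7.00000000e-02,
        8.00000000e-02,  9.00000000e-02,  1.00000000e-01,  1.10000000e-01,
        1.20000000e-01]))
collar 646 [0.57753007 0.12804789 0.21493218] [-0.30465374 -0.09575897  0.94763723] [0.52117827 0.07183072 0.19499394] [0.62525275 0.18168215 0.23230673] [25.12416555 46.01735648 62.53004005]
foot 933 [0.64397944 0.15073062 0.01568566] [0.57065479 0.0784124  0.01110654] [0.68928931 0
[... 442 characters left out ...]
 -8.00000000e-02, -7.00000000e-02, -6.00000000e-02, -5.00000000e-02,
       -4.00000000e-02, -3.00000000e-02, -2.00000000e-02, -1.00000000e-02,
        1.66533454e-16,  1.00000000e-02,  2.00000000e-02,  3.00000000e-02,
        4.00000000e-02,  5.00000000e-02,  6.00000000e-02,  7.00000000e-02,
        8.00000000e-02,  9.00000000e-02,  1.00000000e-01,  1.10000000e-01,
        1.20000000e-01]))
collar 548 [0.56729052 0.1156797  0.21161262] [-0.31723473 -0.10538294  0.94247364] [0.51877921 0.06959082 0.1925528 ] [0.62165573 0.17621221 0.23267701] [15.57709251 69.89427313 76.55066079]
foot 452 [0.62610598 0.12574693 0.01613298] [0.57024521 0.07553832 0.01102748] [0.68599222 0.20428313 0.02097955]
```

```bash
cat >> h.py <<'E'
from scipy.optimize import least_squares
from scipy.spatial.transform import Rotation as Rn
def plane(q,it=5,t=.004):
    for _ in range(it):
        c=q.mean(0);n=np.linalg.svd(q-c)[2][2];n*=np.sign(n[2]);q=q[abs((q-c)@n)<t]
    return q,c,n
def circ(q,c,n):
    e1=np.cross([0,1,0],n);e1/=np.linalg.norm(e1);e2=np.cross(n,e1)
    p=np.stack([(q-c)@e1,(q-c)@e2],1).astype(np.float32)
    (x,y),r=cv2.minEnclosingCircle(p);return c+x*e1+y*e2,r
def measure(n,z,c0,a,lo=-.03,hi=.03):
    W=cloud(z);ok=z['d']>0;r=W-c0;s=r@a;rad=np.linalg.norm(r-s[...,None]*a,axis=-1)
    q,c,nn=plane(W[ok&(s>lo)&(s<hi)&(rad>.024)&(rad<.062)])
    cc,R=circ(q,c,nn);print(n,'collar',cc.round(4),round(R,4),nn.round(4))
    hsv=cv2.cvtColor(z['p'],cv2.COLOR_RGB2HSV)
    s=(W-cc)@nn;rad=np.linalg.norm(W-cc-s[...,None]*nn,axis=-1)
    m=ok&(rad<.03)&(s>.02)&(s<.13)&(hsv[...,2]>120);hs=s[m];top=np.percentile(hs,97)
    mt=m&(s>top-.005)
    q=W[mt];hc,R=circ(q,q.mean(0),nn);print('  head top s',np.median(s[mt]).round(4),hc.round(4),round(R,4),len(q))
    f=ok&(abs(W[...,2]-.016)<.004)&(np.hypot(W[...,0]-.63,W[...,1]-.14)<.085)&(hsv[...,1]<100)
    q=W[f];fc,R=circ(q,q.mean(0),np.array([0,0,1.]));print('  foot',fc.round(4),round(R,4))
    v=cc-np.array([fc[0],fc[1],.06]);print('  hinge->collar',np.linalg.norm(v).round(4),(v/np.linalg.norm(v)).round(4), 'hinge->head',((hc-[fc[0],fc[1],.06])/np.linalg.norm(hc-[fc[0],fc[1],.06])).round(4),np.linalg.norm(hc-[fc[0],fc[1],.06]))
    return cc,nn,hc,fc
E
python3 - <<'E'
from h import *
a=np.array([-.311,-.1,.945])
for n in('scene','side'): measure(n,np.load(n+'0.npz'),np.array([.571,.125,.213]),a)
R=Rn.from_euler('xyz',[-1.641788,1.56967971,1.86361783]);print(R.as_matrix().round(3))
E
```

```text
scene collar [0.5722 0.1248 0.213 ] 0.0577 [-0.3085 -0.0985  0.9461]
  head top s 0.0951 [0.5426 0.1181 0.3029] 0.0217 115
  foot [0.6243 0.1425 0.0157] 0.0664
  hinge->collar 0.1626 [-0.3203 -0.1093  0.941 ] hinge->head [-0.3174 -0.0948  0.9435] 0.2573919753611813
side collar [0.5688 0.1245 0.2129] 0.0563 [-0.3198 -0.1049  0.9417]
  head top s 0.0952 [0.537  0.1135 0.3023] 0.0227 98
  foot [0.6208 0.1403 0.0161] 0.0662
  hinge->collar 0.1623 [-0.3205 -0.0975  0.9422] hinge->head [-0.3253 -0.1041  0.9399] 0.2578249437799771
[[-0.     0.356 -0.935]
 [ 0.001 -0.935 -0.356]
 [-1.    -0.001 -0.   ]]
```

```bash
cat >> h.py <<'E'
AX=np.array([-.318,-.101,.943]);AX/=np.linalg.norm(AX)
HEAD=np.array([.540,.116,.3026])
def rel(o):
    R=Rn.from_euler('xyz',o['eef_rot']);x=-AX;y=np.cross([0,0,1],AX);y/=np.linalg.norm(y)
    if y@R.as_matrix()[:,1]<0:y=-y
    T=Rn.from_matrix(np.stack([x,y,np.cross(x,y)],1))
    d=o['ee_pos']-HEAD;s=d@AX
    print('t',round(o['time_s'],2),'p',o['ee_pos'].round(4),'s',round(s,4),'lat',(d-s*AX).round(4),'rotvec deg',np.degrees((T*R.inv()).as_rotvec()).round(2),'F',o['force'].round(2),'Fax',round(o['force']@AX,2),'w',round(o['grip_width'],4))
E
python3 - <<'E'
from h import *
from station import ctrl
o=ctrl.get_obs();rel(o)
print(ctrl.tcp_to_grasp)
E
```

```text
t 0.1 p [ 0.1956 -0.5138  0.2049] s 0.081 lat [-0.3186 -0.6216 -0.174 ] rotvec deg [  6.36 -18.42  -3.2 ] F [ 0.25 -0.54 -0.17] Fax -0.19 w 0.0942
0.0188
```

Emit:
jog_arm:
  rows: [0,0,0.039,0,0,0,1,0,0,0.039,0,0,0,1,0,0,0.039,0,0,0,1,0,0,0.039,0,0,0,1,0,0,0.039,0,0,0,1,0.013,0.026,0,0.3,-0.8,-0.15,1,0.013,0.026,0,0.3,-0.8,-0.15,1,0.013,0.026,0,0.3,-0.8,-0.15,1]
  squeeze: 20

```text
time_s: 0.77
ee_pos: [0.235, -0.4351, 0.4003]
eef_rot: [-3.138, 1.525, 0.358]
force: [-0.0, -0.8, -0.2]
grip_width: 0.044
```

Emit:
jog_arm:
  rows: [0.013,0.026,0,0.3,-0.8,-0.15,1,0.013,0.026,0,0.3,-0.8,-0.15,1,0.013,0.026,0,0.3,-0.8,-0.15,1,0.013,0.026,0,0.3,-0.8,-0.15,1,0.013,0.026,0,0.3,-0.8,-0.15,1,0.013,0.026,0,0.3,-0.8,-0.15,1,0.013,0.026,0,0.3,-0.8,-0.15,1,0.013,0.026,0,0.3,-0.8,-0.15,1]

```text
time_s: 1.43
ee_pos: [0.339, -0.2266, 0.4003]
eef_rot: [-3.129, 1.406, 0.347]
force: [1.1, -0.5, 0.4]
grip_width: 0.0005
```

Emit:
jog_arm:
  rows: [0.013,0.026,0,0.3,-0.8,-0.15,1,0.013,0.026,0,0.3,-0.8,-0.15,1,0.013,0.026,0,0.3,-0.8,-0.15,1,0.013,0.026,0,0.3,-0.8,-0.15,1,0.013,0.026,0,0.3,-0.8,-0.15,1,0.013,0.026,0,0.3,-0.8,-0.15,1,0.013,0.026,0,0.3,-0.8,-0.15,1,0.013,0.026,0,0.3,-0.8,-0.15,1]

```text
time_s: 2.1
ee_pos: [0.443, -0.0185, 0.4003]
eef_rot: [-3.12, 1.287, 0.335]
force: [0.8, -0.1, -0.6]
grip_width: 0.0005
```

Run:
```python
from h import *
from station import ctrl
rel(ctrl.get_obs());print(ctrl.get_obs()['qpos'])
```

```text
t 2.1 p [ 0.443  -0.0185  0.4003] s 0.1366 lat [-0.0536 -0.1207 -0.031 ] rotvec deg [ 0.66 -3.17 -0.41] F [ 0.78 -0.1  -0.6 ] Fax -0.8 w 0.0005
[-0.21445919 -0.18193483  1.61317835  0.14758231  1.46748345  1.04543811]
```

Emit:
jog_arm:
  rows: [0.0128,0.025,0,0.13,-0.63,-0.08,1,0.0128,0.025,0,0.13,-0.63,-0.08,1,0.0128,0.025,0,0.13,-0.63,-0.08,1,0.0128,0.025,0,0.13,-0.63,-0.08,1,0.0128,0.0245,0,0.13,-0.63,-0.08,1,0.008,0.0025,-0.0236,0,0,0,1,0.008,0.0025,-0.0236,0,0,0,1,0,0,0,0,0,0,1]

```text
time_s: 2.77
ee_pos: [0.5222, 0.11, 0.3482]
eef_rot: [-3.138, 1.239, 0.312]
force: [0.5, -0.1, -1.0]
grip_width: 0.0008
```

Run:
```python
from h import *
from station import ctrl
o=ctrl.get_obs();rel(o)
for n in("scene","wrist"):
    p,d=ctrl.camera(n);cv2.imwrite(f"pics/{n}1.png",p[:,:,::-1]);m=ctrl.camera_model(n);np.savez(n+'1.npz',p=p,d=d,K=m['K'],E=m['extrinsics'])
rel(ctrl.get_obs())
```

```text
t 2.77 p [0.5222 0.11   0.3482] s 0.0492 lat [-0.0022 -0.001  -0.0008] rotvec deg [ 0.09 -0.48 -0.06] F [ 0.5  -0.07 -0.97] Fax -1.07 w 0.0008
t 2.87 p [0.5224 0.1094 0.3533] s 0.0541 lat [-0.0004 -0.0011 -0.0002] rotvec deg [ 0.05 -0.12 -0.01] F [-0.4  -0.67  0.76] Fax 0.91 w 0.0008
```

View pics/scene1.png

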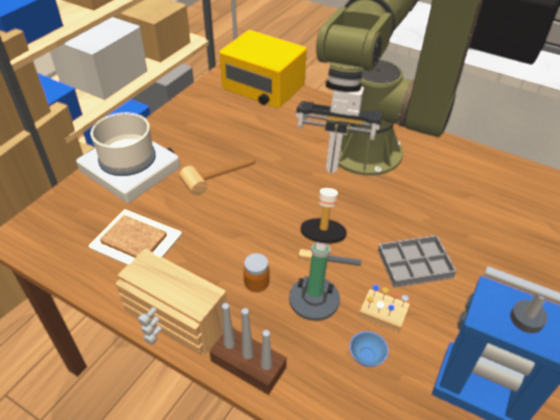

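View pics/wrist1.png

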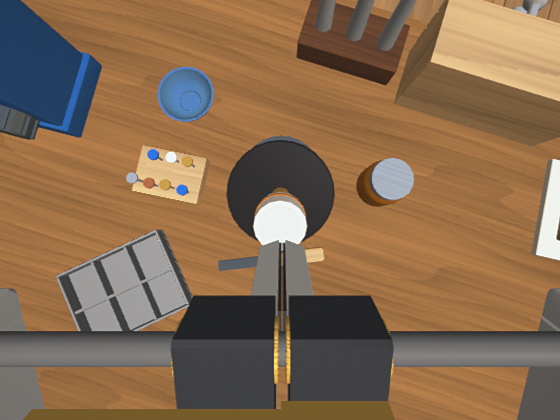

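The wrist view shows the head top at (280,222), with the shut fingertips just above it and centred. I'll refine the measurement with the wrist depth.

Run:
```python
from h import *
cc,nn,hc,fc=measure('wrist',np.load('wrist1.npz'),np.array([.571,.125,.213]),AX)
```

```text
wrist collar [0.5684 0.1261 0.214 ] 0.0551 [-0.3213 -0.1026  0.9414]
  head top s 0.0949 [0.5383 0.1166 0.3034] 0.0198 1899
  foot [0.6642 0.1549 0.0169] 0.0447
  hinge->collar 0.1837 [-0.5216 -0.1571  0.8386] hinge->head [-0.455  -0.1385  0.8797] 0.27674782090670136
```

Emit:
jog_arm:
  rows: [0.0048,0.002,-0.0141,0,0,0,1,0.0048,0.002,-0.0141,0,0,0,1,0.0032,0.001,-0.0094,0,0,0,1,0,0,0,0,0,0,1,0,0,0,0,0,0,1]

```text
time_s: 3.28
ee_pos: [0.5355, 0.1143, 0.3167]
eef_rot: [3.14, 1.231, 0.306]
force: [-0.7, 0.1, -0.0]
grip_width: 0.0006
```

Run:
```python
from h import *
from station import ctrl
rel(ctrl.get_obs())
```

```text
t 3.28 p [0.5355 0.1143 0.3167] s 0.0149 lat [ 0.0002 -0.0002  0.0001] rotvec deg [ 0.04 -0.01  0.01] F [-0.71  0.15 -0.04] Fax 0.17 w 0.0006
```

Emit:
jog_arm:
  rows: [0.001,0.0003,-0.0028,0,0,0,1,0.001,0.0003,-0.0028,0,0,0,1,0.001,0.0003,-0.0028,0,0,0,1,0.001,0.0003,-0.0028,0,0,0,1,0.001,0.0003,-0.0028,0,0,0,1,0.001,0.0003,-0.0028,0,0,0,1,0,0,0,0,0,0,1]

```text
time_s: 3.87
ee_pos: [0.5416, 0.1164, 0.2984]
eef_rot: [3.141, 1.232, 0.307]
force: [0.1, -0.6, 0.2]
grip_width: 0.0007
```

Run:
```python
from h import *
from station import ctrl
rel(ctrl.get_obs())
```

```text
t 3.87 p [0.5416 0.1164 0.2984] s -0.0045 lat [ 0.0001 -0.0001  0.    ] rotvec deg [ 0.04 -0.07 -0.01] F [ 0.14 -0.6   0.16] Fax 0.17 w 0.0007
```

Run:
```python
from h import *
from station import ctrl
out=[]
for n in("scene","side","wrist"):
    p,d=ctrl.camera(n);m=ctrl.camera_model(n);np.savez(n+'2.npz',p=p,d=d,K=m['K'],E=m['extrinsics'])
    if n=='scene': out.append(cv2.resize(p[140:320,240:400],None,fx=3,fy=3))
    if n=='wrist': out.append(cv2.resize(p[120:300,200:360],None,fx=3,fy=3)[:540])
cv2.imwrite('pics/c2.png',cv2.resize(np.hstack(out),(800,450))[:,:,::-1])
rel(ctrl.get_obs())
```

```text
t 4.02 p [0.5415 0.1163 0.2988] s -0.0041 lat [ 0.0002 -0.0001  0.    ] rotvec deg [ 0.04 -0.06 -0.01] F [-0.24  0.49 -0.62] Fax -0.56 w 0.0003
```

View pics/c2.png

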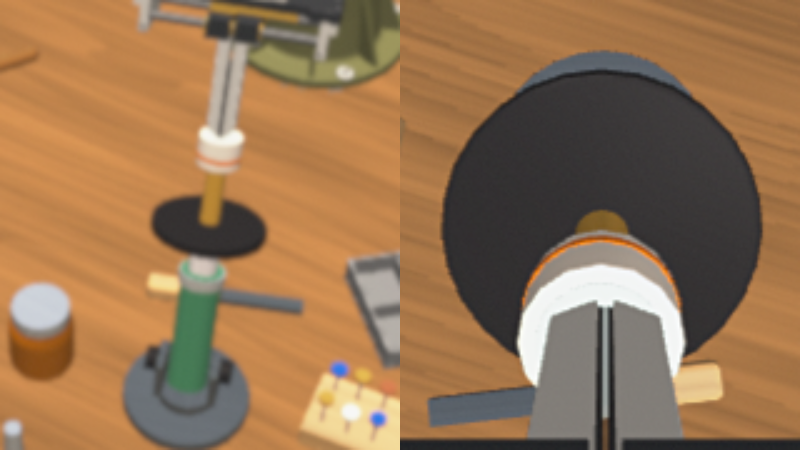

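The fingertips are centred on the glass and look about to touch, so I creep on.

Emit:
jog_arm:
  rows: [0.0005,0.0002,-0.0014,0,0,0,1,0.0005,0.0002,-0.0014,0,0,0,1,0.0005,0.0002,-0.0014,0,0,0,1,0.0005,0.0001,-0.0014,0,0,0,1]

```text
time_s: 4.35
ee_pos: [0.5436, 0.117, 0.2933]
eef_rot: [3.14, 1.232, 0.306]
force: [-1.2, -1.0, 2.1]
grip_width: 0.0003
```

Run:
```python
from h import *
from station import ctrl
rel(ctrl.get_obs())
```

```text
t 4.35 p [0.5436 0.117  0.2933] s -0.01 lat [ 0.0004 -0.      0.0001] rotvec deg [ 0.04 -0.03 -0.01] F [-1.21 -0.96  2.14] Fax 2.49 w 0.0003
```

Emit:
jog_arm:
  rows: [0.0007,0.0002,-0.0019,0,0,0,1,0.0006,0.0002,-0.0019,0,0,0,1,0.0007,0.0002,-0.0019,0,0,0,1,0.0006,0.0002,-0.0019,0,0,0,1,0.0007,0.0002,-0.0019,0,0,0,1]

```text
time_s: 4.77
ee_pos: [0.5469, 0.118, 0.2835]
eef_rot: [3.14, 1.232, 0.307]
force: [-1.8, -0.1, 2.1]
grip_width: 0.0004
```

```bash
cat >> h.py <<'E'
def look(k,ctrl):
    out=[]
    for n in("scene","wrist"):
        p,d=ctrl.camera(n);m=ctrl.camera_model(n);np.savez(f'{n}{k}.npz',p=p,d=d,K=m['K'],E=m['extrinsics'])
        out.append(cv2.resize(p[140:320,240:400] if n=='scene' else p[120:300,200:360],None,fx=3,fy=3))
    cv2.imwrite(f'pics/c{k}.png',cv2.resize(np.hstack(out),(800,450))[:,:,::-1])
E
python3 - <<'E'
from h import *
from station import ctrl
rel(ctrl.get_obs())
look(3,ctrl)
rel(ctrl.get_obs())
for n in('scene','wrist'):measure(n,np.load(n+'3.npz'),np.array([.571,.125,.213]),AX)
E
```

```text
t 4.77 p [0.5469 0.118  0.2835] s -0.0204 lat [ 0.0004 -0.      0.0001] rotvec deg [ 0.04 -0.05 -0.01] F [-1.82 -0.09  2.14] Fax 2.61 w 0.0004
t 4.87 p [0.5468 0.118  0.2833] s -0.0206 lat [ 0.0003 -0.      0.0001] rotvec deg [ 0.04 -0.07 -0.01] F [ 0.61 -0.67 -0.01] Fax -0.13 w 0.0006
scene collar [0.5726 0.1259 0.2133] 0.057 [-0.3121 -0.0984  0.945 ]
  head top s 0.126 [0.5371 0.1146 0.3338] 0.0133 39
  foot [0.6248 0.1433 0.0156] 0.0664
  hinge->collar 0.1629 [-0.3207 -0.1069  0.9411] hinge->head [-0.3037 -0.0993  0.9476] 0.28899510051335175
wrist collar [0.5676 0.1264 0.2119] 0.0551 [-0.3169 -0.1018  0.943 ]
  head top s 0.1266 [0.5379 0.1155 0.3349] 0.0125 407
  foot [0.6545 0.1535 0.0145] 0.0524
  hinge->collar 0.1771 [-0.4908 -0.1535  0.8577] hinge->head [-0.3875 -0.1264  0.9132] 0.3010554475569002
```

View pics/c3.png

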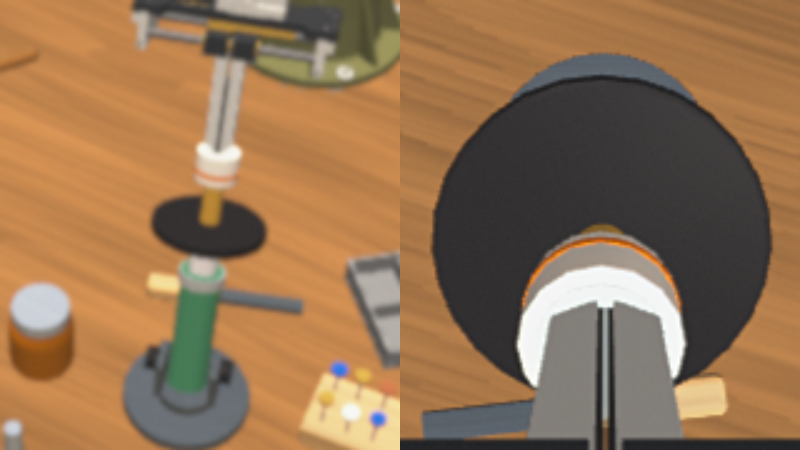

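```bash
cat >> h.py <<'E'
def headtop(z,cc,nn,tcp=None):
    W=cloud(z);hsv=cv2.cvtColor(z['p'],cv2.COLOR_RGB2HSV)
    s=(W-cc)@nn;rad=np.linalg.norm(W-cc-s[...,None]*nn,axis=-1)
    m=(z['d']>0)&(rad<.021)&(s>.02)&(s<.11)&(hsv[...,2]>150)&(hsv[...,1]<40)&(hsv[...,2]>200)
    return np.percentile(s[m],[2,10,30,50,70,90,98]).round(4),m.sum()
E
python3 - <<'E'
from h import *
cc=np.array([.5690,.1258,.2132])
for f in('wrist1','wrist2','wrist3','scene0','scene2','scene3'):
    print(f,headtop(np.load(f+'.npz'),cc,AX))
for s in(-.0042,-.0205):print('tcp over collar',((HEAD+s*AX)-cc)@AX)
E
```

```text
wrist1 (array([0.0943, 0.0949, 0.0955, 0.0959, 0.0962, 0.0968, 0.0973]), np.int64(1823))
wrist2 (array([0.0869, 0.0876, 0.0881, 0.0885, 0.0889, 0.0895, 0.0902]), np.int64(1146))
wrist3 (array([0.0709, 0.0715, 0.072 , 0.0724, 0.0728, 0.0734, 0.0741]), np.int64(1140))
scene0 (array([0.0916, 0.0927, 0.0935, 0.0941, 0.0946, 0.0952, 0.0957]), np.int64(96))
scene2 (array([0.085 , 0.0866, 0.0881, 0.0888, 0.0898, 0.0951, 0.0985]), np.int64(84))
scene3 (array([0.0702, 0.0713, 0.0724, 0.0734, 0.0745, 0.0803, 0.0829]), np.int64(83))
tcp over collar 0.0902888855801995
tcp over collar 0.07398888558019948
```

Emit:
jog_arm:
  rows: [0.001,0.0003,-0.0028,0,0,0,1,0.001,0.0003,-0.0028,0,0,0,1,0.0009,0.0003,-0.0028,0,0,0,1,0.001,0.0003,-0.0028,0,0,0,1,0.0009,0.0003,-0.0028,0,0,0,1,0.001,0.0003,-0.0028,0,0,0,1,0.0009,0.0003,-0.0028,0,0,0,1,0.001,0.0003,-0.0028,0,0,0,1]

```text
time_s: 5.53
ee_pos: [0.5546, 0.1205, 0.261]
eef_rot: [3.14, 1.232, 0.307]
force: [-2.0, 0.1, 3.3]
grip_width: 0.0004
```

Emit:
jog_arm:
  rows: [0.0007,0.0002,-0.0019,0,0,0,1,0.0006,0.0002,-0.0019,0,0,0,1,0.0007,0.0002,-0.0019,0,0,0,1,0.0006,0.0002,-0.0019,0,0,0,1,0.0007,0.0002,-0.0019,0,0,0,1,0,0,0,0,0,0,1]

```text
time_s: 6.03
ee_pos: [0.5578, 0.1214, 0.2514]
eef_rot: [3.141, 1.232, 0.307]
force: [0.2, -0.0, -0.2]
grip_width: 0.0004
```

Run:
```python
from h import *
from station import ctrl
rel(ctrl.get_obs())
look(4,ctrl)
rel(ctrl.get_obs())
cc=np.array([.5690,.1258,.2132])
for f in('wrist4','scene4'):
    z=np.load(f+'.npz')
    print(f,headtop(z,cc,AX));measure(f,z,cc,AX)
```

```text
t 6.03 p [0.5578 0.1214 0.2514] s -0.0545 lat [ 0.0005 -0.0001  0.0002] rotvec deg [ 0.04 -0.07 -0.01] F [ 0.22 -0.03 -0.19] Fax -0.25 w 0.0004
t 6.13 p [0.5578 0.1213 0.2516] s -0.0543 lat [ 0.0006 -0.0002  0.0002] rotvec deg [ 0.05 -0.06 -0.01] F [-0.81  0.29  0.9 ] Fax 1.07 w 0.0004
wrist4 (array([0.0369, 0.0376, 0.0382, 0.0386, 0.0389, 0.0396, 0.0409]), np.int64(1142))
wrist4 collar [0.568  0.1263 0.2119] 0.055 [-0.3168 -0.1015  0.9431]
  head top s 0.0982 [0.5474 0.1184 0.3089] 0.0124 442
  foot [0.6523 0.1524 0.0146] 0.0541
  hinge->collar 0.1757 [-0.4798 -0.1484  0.8647] hinge->head [-0.3852 -0.1247  0.9144] 0.27218787767714436
scene4 (array([0.0356, 0.0367, 0.0379, 0.0388, 0.0398, 0.0466, 0.0495]), np.int64(84))
scene4 collar [0.574  0.1254 0.2136] 0.0572 [-0.3089 -0.1001  0.9458]
  head top s 0.1249 [0.538  0.114  0.3328] 0.0131 45
  foot [0.6238 0.1424 0.0156] 0.0663
  hinge->collar 0.1624 [-0.3068 -0.1045  0.946 ] hinge->head [-0.2986 -0.0988  0.9492] 0.28742042459386447
```

View pics/c4.png

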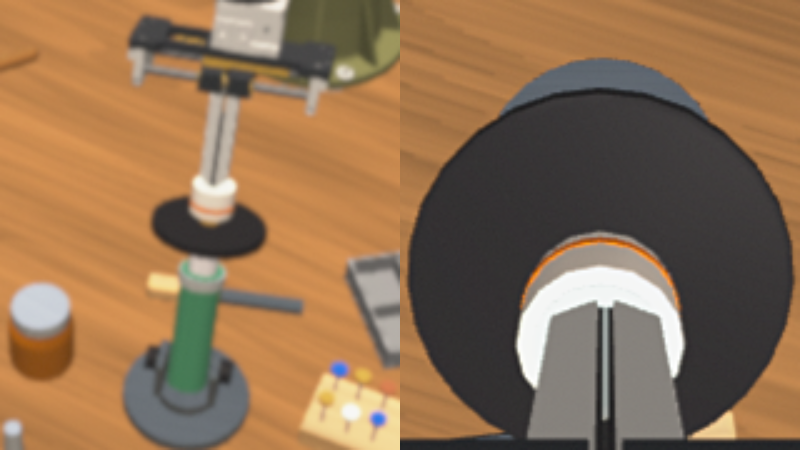

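Emit:
jog_arm:
  rows: [0.0007,0.0002,-0.0019,0,0,0,1,0.0006,0.0002,-0.0019,0,0,0,1,0.0006,0.0002,-0.0019,0,0,0,1,0.0003,0.0001,-0.0009,0,0,0,1]

```text
time_s: 6.47
ee_pos: [0.5602, 0.1221, 0.2451]
eef_rot: [3.14, 1.231, 0.306]
force: [-0.0, -1.5, 2.5]
grip_width: 0.0004
```

Emit:
jog_arm:
  rows: [0.0002,0,-0.0005,0,0,0,1,0.0001,0.0001,-0.0005,0,0,0,1]

```text
time_s: 6.63
ee_pos: [0.5605, 0.1222, 0.2443]
eef_rot: [3.14, 1.231, 0.306]
force: [0.2, -0.6, 2.9]
grip_width: 0.0006
```

Run:
```python
from h import *
from station import ctrl
rel(ctrl.get_obs())
```

```text
t 6.63 p [0.5605 0.1222 0.2443] s -0.062 lat [ 0.0007 -0.0001  0.0002] rotvec deg [ 0.04 -0.02 -0.01] F [ 0.21 -0.61  2.92] Fax 2.75 w 0.0006
```

Emit:
jog_arm:
  rows: [0.0002,0,-0.0005,0,0,0,1,0.0001,0.0001,-0.0005,0,0,0,1]

```text
time_s: 6.8
ee_pos: [0.5608, 0.1223, 0.2434]
eef_rot: [3.14, 1.231, 0.306]
force: [0.1, -1.6, 3.4]
grip_width: 0.0003
```

Emit:
jog_arm:
  rows: [0.0001,0,-0.0005,0,0,0,1]

```text
time_s: 6.88
ee_pos: [0.5609, 0.1223, 0.2429]
eef_rot: [3.14, 1.231, 0.306]
force: [1.4, 1.2, 3.4]
grip_width: 0.0006
```

Run:
```python
from h import *
from station import ctrl
rel(ctrl.get_obs())
p,d=ctrl.camera('wrist');m=ctrl.camera_model('wrist');np.savez('wrist5.npz',p=p,d=d,K=m['K'],E=m['extrinsics'])
z=np.load('wrist5.npz');cv2.imwrite('pics/w5.png',p[:,:,::-1])
cc,nn,_,_=measure('w5',z,np.array([.5690,.1258,.2132]),AX);print(headtop(z,cc,nn))
```

```text
t 6.88 p [0.5609 0.1223 0.2429] s -0.0636 lat [ 0.0007 -0.0001  0.0002] rotvec deg [ 0.04 -0.01 -0.  ] F [1.35 1.16 3.44] Fax 2.69 w 0.0006
w5 collar [0.568  0.1264 0.2118] 0.055 [-0.3167 -0.1018  0.943 ]
  head top s 0.0896 [0.5431 0.1171 0.3015] 0.0142 431
  foot [0.6521 0.1523 0.0144] 0.0543
  hinge->collar 0.1754 [-0.4791 -0.1479  0.8652] hinge->head [-0.4079 -0.1316  0.9035] 0.2672524175267999
(array([0.029 , 0.0295, 0.0301, 0.0305, 0.0309, 0.0315, 0.0327]), np.int64(1133))
```

Emit:
jog_arm:
  rows: [0.0001,0,-0.0004,0,0,0,1]

```text
time_s: 7.02
ee_pos: [0.561, 0.1223, 0.2425]
eef_rot: [3.14, 1.231, 0.306]
force: [1.1, -0.2, 4.4]
grip_width: 0.0006
```

Emit:
jog_arm:
  rows: [0.0001,0,-0.0004,0,0,0,1]

```text
time_s: 7.1
ee_pos: [0.5611, 0.1223, 0.2425]
eef_rot: [3.14, 1.231, 0.306]
force: [-3.3, -0.9, 9.5]
grip_width: 0.0003
```

Emit:
jog_arm:
  rows: [0.0001,0.0001,-0.0003,0,0,0,1]

```text
time_s: 7.18
ee_pos: [0.5611, 0.1224, 0.2424]
eef_rot: [3.14, 1.231, 0.306]
force: [-4.4, -2.8, 11.1]
grip_width: 0.0003
```

Force jumped from about 4 to 11 N with no further travel, so the brass tube is home. I back off and check.

Emit:
jog_arm:
  rows: [-0.003,-0.001,0.0094,0,0,0,1,-0.0064,-0.002,0.0188,0,0,0,1,-0.0064,-0.002,0.0188,0,0,0,1,0,0,0,0,0,0,0.26,0,0,0,0,0,0,0.26,0,0,0,0,0,0,0.26,0,0,0,0,0,0,0.26,0,0,0,0,0,0,0.26]

```text
time_s: 7.85
ee_pos: [0.5451, 0.1174, 0.2876]
eef_rot: [3.141, 1.233, 0.308]
force: [-0.6, -0.2, 0.3]
grip_width: 0.0306
```

Run:
```python
from h import *
from station import ctrl
rel(ctrl.get_obs())
look(6,ctrl)
z=np.load('wrist6.npz');cv2.imwrite('pics/w6.png',z['p'][:,:,::-1])
for f in('wrist6','scene6'):
    z=np.load(f+'.npz')
    cc,nn,_,_=measure(f,z,np.array([.5690,.1258,.2132]),AX);print(headtop(z,cc,AX))
rel(ctrl.get_obs())
```

```text
t 7.85 p [0.5451 0.1174 0.2876] s -0.0159 lat [-0.     -0.0002 -0.    ] rotvec deg [ 0.05 -0.15 -0.01] F [-0.58 -0.24  0.27] Fax 0.47 w 0.0306
wrist6 collar [0.5679 0.1265 0.2119] 0.0551 [-0.3176 -0.1016  0.9428]
  head top s 0.1265 [0.5375 0.1167 0.3347] 0.028 336
  foot [0.6557 0.1538 0.0146] 0.0515
  hinge->collar 0.1776 [-0.4946 -0.1535  0.8555] hinge->head [-0.3922 -0.123   0.9116] 0.30137804839500915
(array([0.0287, 0.0294, 0.03  , 0.0304, 0.0308, 0.0313, 0.0318]), np.int64(2111))
scene6 collar [0.5733 0.1266 0.2137] 0.0571 [-0.3087 -0.0967  0.9462]
  head top s 0.1259 [0.5344 0.1129 0.3328] 0.0285 41
  foot [0.6245 0.1429 0.0156] 0.0655
  hinge->collar 0.1628 [-0.3143 -0.0999  0.9441] hinge->head [-0.312  -0.1038  0.9444] 0.2888943274131559
(array([0.0265, 0.0283, 0.0295, 0.0303, 0.0307, 0.0318, 0.0325]), np.int64(105))
t 7.95 p [0.5451 0.1174 0.2879] s -0.0156 lat [ 0.0002 -0.0002  0.    ] rotvec deg [ 0.05 -0.11 -0.01] F [0.91 0.02 0.52] Fax 0.2 w 0.0381
```

View pics/w6.png

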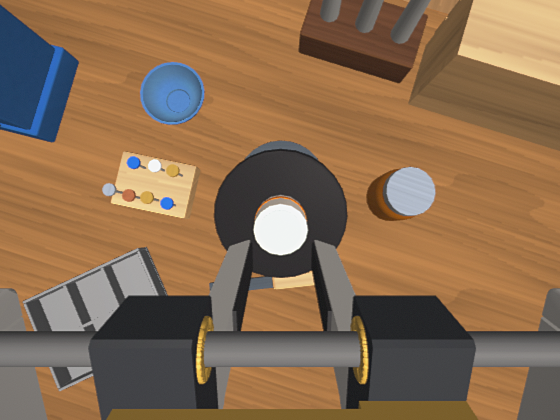

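View pics/c6.png

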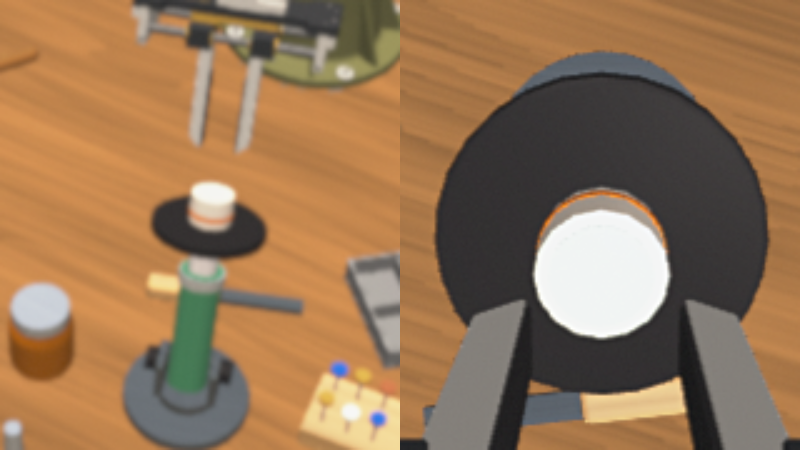

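Emit:
jog_arm:
  rows: [0,0,0,0,0,0,0.26,0,0,0,0,0,0,0.26,0.0032,0.001,-0.0094,0,0,0,0.26,0.0032,0.001,-0.0094,0,0,0,0.26,0,0,0,0,0,0,0.26]

```text
time_s: 8.37
ee_pos: [0.5513, 0.1195, 0.267]
eef_rot: [-3.141, 1.235, 0.308]
force: [0.3, -0.4, 0.4]
grip_width: 0.0689
```

Run:
```python
from h import *
from station import ctrl
rel(ctrl.get_obs())
```

```text
t 8.37 p [0.5513 0.1195 0.267 ] s -0.0375 lat [-0.0006 -0.0003 -0.0002] rotvec deg [ 0.07 -0.25 -0.01] F [ 0.27 -0.39  0.39] Fax 0.32 w 0.0689
```

Emit:
jog_arm:
  rows: [0.0021,0.0007,-0.0062,0,0,0,0.26,0.0021,0.0007,-0.0062,0,0,0,0.26,0.0021,0.0007,-0.0062,0,0,0,0.26,0.0021,0.0007,-0.0062,0,0,0,0.26,0.0021,0.0007,-0.0062,0,0,0,0.26,0.0021,0.0007,-0.0062,0,0,0,0.26,0.0021,0.0007,-0.0062,0,0,0,0.26,0,0,0,0,0,0,0.26]

```text
time_s: 9.03
ee_pos: [0.5661, 0.1243, 0.2248]
eef_rot: [3.141, 1.234, 0.307]
force: [-0.4, 0.2, -0.8]
grip_width: 0.0699
```

Run:
```python
from h import *
from station import ctrl
rel(ctrl.get_obs())
look(7,ctrl)
rel(ctrl.get_obs())
```

```text
t 9.03 p [0.5661 0.1243 0.2248] s -0.0825 lat [-0.0001  0.     -0.    ] rotvec deg [ 0.06 -0.16 -0.01] F [-0.42  0.23 -0.81] Fax -0.65 w 0.0699
t 9.13 p [0.5663 0.1243 0.2262] s -0.0812 lat [0.0005 0.0001 0.0002] rotvec deg [ 0.04 -0.07 -0.01] F [ 0.41  0.32 -0.43] Fax -0.57 w 0.0694
```

View pics/c7.png

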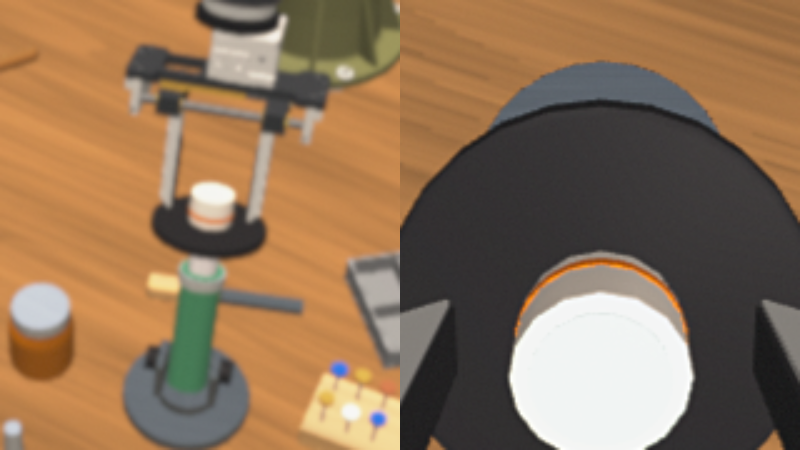

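The fingers straddle the head symmetrically above the collar. I descend to contact.

Emit:
jog_arm:
  rows: [0.001,0.0003,-0.0028,0,0,0,0.26,0.001,0.0003,-0.0028,0,0,0,0.26,0.0009,0.0003,-0.0028,0,0,0,0.26,0.001,0.0003,-0.0028,0,0,0,0.26,0.0003,0.0001,-0.0009,0,0,0,0.26,0.0003,0.0001,-0.0009,0,0,0,0.26]

```text
time_s: 9.63
ee_pos: [0.5707, 0.1257, 0.2139]
eef_rot: [3.14, 1.232, 0.306]
force: [-7.9, -2.8, 10.3]
grip_width: 0.0696
```

Emit:
jog_arm:
  rows: [0.0003,0.0001,-0.0009,0,0,0,0.26,0.0003,0.0001,-0.0009,0,0,0,0.26]

```text
time_s: 9.8
ee_pos: [0.5712, 0.1259, 0.2124]
eef_rot: [3.14, 1.232, 0.307]
force: [-7.4, -3.0, 9.6]
grip_width: 0.0695
```

Run:
```python
from h import *
from station import ctrl
rel(ctrl.get_obs());print(ctrl.get_obs()['moment'])
```

```text
t 9.8 p [0.5712 0.1259 0.2124] s -0.096 lat [0.0007 0.0002 0.0003] rotvec deg [ 0.04 -0.04 -0.01] F [-7.38 -3.04  9.63] Fax 11.73 w 0.0695
[-0.18706684  1.16126119  0.13655425]
```

Emit:
jog_arm:
  rows: [-0.0001,0,-0.0011,0,0,0,0.26,0.0003,0.0001,-0.0009,0,0,0,0.26]

```text
time_s: 9.97
ee_pos: [0.5718, 0.126, 0.2107]
eef_rot: [3.14, 1.23, 0.306]
force: [-7.5, -1.6, 9.2]
grip_width: 0.07
```

```bash
cat >> h.py <<'E'
E1=np.array([-.899,-.286,-.334])
def fr(o):
    rel(o);f=o['force'];print('perp lean',(f@E1).round(2),'side',(f@np.array([-.302,.953,0])).round(2),'mom',o['moment'].round(2))
E
python3 - <<'E'
from h import *
from station import ctrl
fr(ctrl.get_obs());
p,d=ctrl.camera('scene');m=ctrl.camera_model('scene');z=dict(p=p,d=d,K=m['K'],E=m['extrinsics'])
measure('scene',z,np.array([.5690,.1258,.2132]),AX)
fr(ctrl.get_obs())
E
```

```text
t 9.97 p [0.5718 0.126  0.2107] s -0.0977 lat [0.0007 0.0002 0.0003] rotvec deg [ 0.03  0.03 -0.01] F [-7.45 -1.57  9.22] Fax 11.22 w 0.07
perp lean 4.07 side 0.75 mom [-0.06  0.77  0.09]
scene collar [0.5826 0.1308 0.2146] 0.0516 [-0.264  -0.0792  0.9613]
  head top s 0.1257 [0.553  0.1143 0.3358] 0.0219 41
  foot [0.6241 0.1424 0.0156] 0.0662
  hinge->collar 0.1605 [-0.2588 -0.0721  0.9632] hinge->head [-0.2484 -0.0983  0.9637] 0.28615944770665197
t 10.02 p [0.5718 0.1261 0.2106] s -0.0979 lat [0.0007 0.0002 0.0002] rotvec deg [ 0.02  0.03 -0.01] F [-5.23 -1.36  8.73] Fax 10.03 w 0.0694
perp lean 2.18 side 0.29 mom [0.06 0.6  0.06]
```

```bash
cat >> h.py <<'E'
def green(z):
    W=cloud(z);hsv=cv2.cvtColor(z['p'],cv2.COLOR_RGB2HSV)
    m=(z['d']>0)&(hsv[...,0]>45)&(hsv[...,0]<90)&(hsv[...,1]>80)&(W[...,2]>.07)&(np.hypot(W[...,0]-.6,W[...,1]-.13)<.08)
    q=W[m];c=np.median(q,0);v=np.linalg.svd(q-q.mean(0))[2][0];v*=np.sign(v[2]);return len(q),v.round(4),q.mean(0).round(4),np.degrees(np.arccos(v[2])).round(2)
def collarfit(z,c0,a):
    W=cloud(z);r=W-c0;s=r@a;rad=np.linalg.norm(r-s[...,None]*a,axis=-1)
    hsv=cv2.cvtColor(z['p'],cv2.COLOR_RGB2HSV)
    q,c,n=plane(W[(z['d']>0)&(abs(s)<.02)&(rad>.022)&(rad<.062)&(hsv[...,2]<75)],t=.003);
    return len(q),n.round(4),np.degrees(np.arccos(n[2])).round(2),((c0-c)@n).round(4)
E
python3 - <<'E'
from h import *
from station import ctrl
c0=np.array([.5690,.1258,.2132])
look(8,ctrl);p,d=ctrl.camera('side');m=ctrl.camera_model('side');np.savez('side8.npz',p=p,d=d,K=m['K'],E=m['extrinsics'])
for f in('scene0','scene1','scene4','scene6','scene7','scene8','side0','side2','side8'):
    print(f,green(np.load(f+'.npz')),collarfit(np.load(f+'.npz'),c0,AX))
for f in('wrist4','wrist6','wrist7','wrist8'):
    print(f,collarfit(np.load(f+'.npz'),c0,AX))
fr(ctrl.get_obs())
E
```

```text
scene0 (432, array([-0.3304, -0.0927,  0.9393]), array([0.622 , 0.1433, 0.1119]), np.float64(20.07)) (582, array([-0.3129, -0.1007,  0.9444]), np.float64(19.19), np.float64(0.0009))
scene1 (431, array([-0.3111, -0.0935,  0.9458]), array([0.6218, 0.1434, 0.1116]), np.float64(18.96)) (573, array([-0.312 , -0.1003,  0.9448]), np.float64(19.13), np.float64(0.0009))
scene4 (432, array([-0.3211, -0.1007,  0.9417]), array([0.6216, 0.1433, 0.1116]), np.float64(19.67)) (524, array([-0.3145, -0.1015,  0.9438]), np.float64(19.3), np.float64(0.0009))
scene6 (433, array([-0.3159, -0.1004,  0.9435]), array([0.6217, 0.1431, 0.112 ]), np.float64(19.36)) (511, array([-0.3131, -0.0972,  0.9447]), np.float64(19.14), np.float64(0.0008))
scene7 (431, array([-0.3212, -0.0891,  0.9428]), array([0.6219, 0.1434, 0.1116]), np.float64(19.47)) (472, array([-0.3121, -0.0993,  0.9448]), np.float64(19.12), np.float64(0.0009))
scene8 (425, array([-0.3162, -0.0953,  0.9439]), array([0.6217, 0.1434, 0.1121]), np.float64(19.28)) (422, array([-0.3129, -0.1018,  0.9443]), np.float64(19.21), np.float64(0.0047))
side0 (25
[... 371 characters left out ...]
454, -0.1176,  0.9311]), array([0.6117, 0.1214, 0.1086]), np.float64(21.4)) (283, array([-0.3159, -0.099 ,  0.9436]), np.float64(19.33), np.float64(0.0038))
wrist4 (11814, array([-0.3171, -0.1018,  0.9429]), np.float64(19.45), np.float64(0.0009))
wrist6 (9279, array([-0.3179, -0.1019,  0.9426]), np.float64(19.5), np.float64(0.0009))
wrist7 (14737, array([-0.3186, -0.1019,  0.9424]), np.float64(19.54), np.float64(0.0005))
wrist8 (15512, array([-0.3169, -0.1019,  0.943 ]), np.float64(19.45), np.float64(0.0049))
t 10.17 p [0.5718 0.126  0.2106] s -0.0979 lat [0.0007 0.0001 0.0002] rotvec deg [ 0.03  0.03 -0.01] F [-5.11 -1.17  8.17] Fax 9.44 w 0.0694
perp lean 2.2 side 0.43 mom [0.04 0.62 0.05]
```

View pics/c8.png

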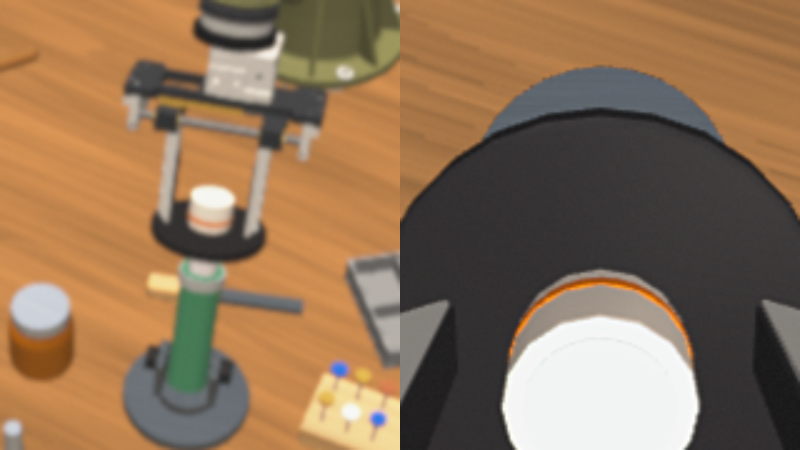

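The lean is unchanged: wrist and side plane fits stay at 19.4–19.5°, and the odd scene fit came from the fingers occluding the collar. The middle tube has moved 4 mm, so I continue slowly.

Emit:
jog_arm:
  rows: [0.0004,0.0001,-0.0019,0,0,0,0.26,0.0006,0.0002,-0.0019,0,0,0,0.26,0.0006,0.0002,-0.0019,0,0,0,0.26,0.0006,0.0002,-0.0019,0,0,0,0.26]

```text
time_s: 10.5
ee_pos: [0.5742, 0.1268, 0.2033]
eef_rot: [3.14, 1.23, 0.306]
force: [-5.2, -1.1, 10.6]
grip_width: 0.07
```

Run:
```python
from h import *
from station import ctrl
fr(ctrl.get_obs());
look(9,ctrl);print(collarfit(np.load('wrist9.npz'),np.array([.5690,.1258,.2132])-.010*AX,AX))
fr(ctrl.get_obs());
```

```text
t 10.5 p [0.5742 0.1268 0.2033] s -0.1055 lat [0.0007 0.0002 0.0002] rotvec deg [ 0.01  0.07 -0.01] F [-5.19 -1.11 10.57] Fax 11.73 w 0.07
perp lean 1.46 side 0.51 mom [0.16 0.49 0.04]
(15499, array([-0.3171, -0.1017,  0.9429]), np.float64(19.45), np.float64(0.0028))
t 10.6 p [0.5743 0.1268 0.203 ] s -0.1059 lat [0.0006 0.0001 0.0002] rotvec deg [ 0.02  0.06 -0.01] F [-0.7  -0.95  6.1 ] Fax 6.07 w 0.0695
perp lean -1.13 side -0.69 mom [0.22 0.07 0.07]
```

Emit:
jog_arm:
  rows: [0.0006,0.0002,-0.0019,0,0,0,0.26,0.0006,0.0002,-0.0019,0,0,0,0.26,0.0007,0.0002,-0.0019,0,0,0,0.26,0.0006,0.0002,-0.0019,0,0,0,0.26,0.0006,0.0002,-0.0019,0,0,0,0.26,0.0007,0.0002,-0.0019,0,0,0,0.26,0.0006,0.0002,-0.0019,0,0,0,0.26]

```text
time_s: 11.18
ee_pos: [0.5787, 0.1282, 0.1901]
eef_rot: [3.14, 1.229, 0.306]
force: [-5.2, -0.3, 11.1]
grip_width: 0.0697
```

Run:
```python
from h import *
from station import ctrl
fr(ctrl.get_obs());
look(10,ctrl);print(collarfit(np.load('wrist10.npz'),np.array([.5690,.1258,.2132])-.025*AX,AX),green(np.load('scene10.npz')))
fr(ctrl.get_obs());
```

```text
t 11.18 p [0.5787 0.1282 0.1901] s -0.1196 lat [0.0007 0.0002 0.0002] rotvec deg [ 0.01  0.08 -0.01] F [-5.2  -0.28 11.11] Fax 12.15 w 0.0697
perp lean 1.04 side 1.31 mom [0.16 0.44 0.07]
(15517, array([-0.3168, -0.1014,  0.943 ]), np.float64(19.43), np.float64(0.0019)) (432, array([-0.3168, -0.087 ,  0.9445]), array([0.6221, 0.1434, 0.1111]), np.float64(19.18))
t 11.28 p [0.5787 0.1283 0.1898] s -0.1199 lat [0.0006 0.0001 0.0002] rotvec deg [ 0.01  0.07 -0.01] F [-1.49 -0.74  6.27] Fax 6.46 w 0.0698
perp lean -0.54 side -0.26 mom [0.23 0.03 0.08]
```

Emit:
jog_arm:
  rows: [0.0006,0.0002,-0.0019,0,0,0,0.26,0.0006,0.0002,-0.0019,0,0,0,0.26,0.0007,0.0002,-0.0019,0,0,0,0.26,0.0006,0.0002,-0.0019,0,0,0,0.26,0.0006,0.0002,-0.0019,0,0,0,0.26]

```text
time_s: 11.7
ee_pos: [0.5819, 0.1293, 0.1806]
eef_rot: [3.14, 1.229, 0.306]
force: [-5.1, -0.6, 10.7]
grip_width: 0.069
```

Emit:
jog_arm:
  rows: [0.0003,0.0001,-0.0009,0,0,0,0.26,0.0003,0.0001,-0.0009,0,0,0,0.26]

```text
time_s: 11.87
ee_pos: [0.5825, 0.1295, 0.1788]
eef_rot: [3.14, 1.229, 0.306]
force: [-4.1, -1.2, 9.7]
grip_width: 0.0696
```

Run:
```python
from h import *
from station import ctrl
fr(ctrl.get_obs());
```

```text
t 11.87 p [0.5825 0.1295 0.1788] s -0.1316 lat [0.0007 0.0002 0.0002] rotvec deg [ 0.01  0.09 -0.01] F [-4.13 -1.24  9.71] Fax 10.59 w 0.0696
perp lean 0.83 side 0.07 mom [0.17 0.39 0.15]
```

Emit:
jog_arm:
  rows: [0.0003,0.0001,-0.0009,0,0,0,0.26]

```text
time_s: 11.95
ee_pos: [0.5828, 0.1295, 0.1779]
eef_rot: [3.14, 1.229, 0.306]
force: [-4.0, -0.9, 10.2]
grip_width: 0.0692
```

Emit:
jog_arm:
  rows: [0.0002,0.0001,-0.0006,0,0,0,0.26]

```text
time_s: 12.03
ee_pos: [0.583, 0.1296, 0.1773]
eef_rot: [3.14, 1.229, 0.306]
force: [-3.9, -2.2, 10.3]
grip_width: 0.0694
```

Emit:
jog_arm:
  rows: [0.0002,0.0001,-0.0006,0,0,0,0.26]

```text
time_s: 12.12
ee_pos: [0.5832, 0.1297, 0.1767]
eef_rot: [3.139, 1.229, 0.306]
force: [-4.5, -1.2, 10.4]
grip_width: 0.0697
```

Emit:
jog_arm:
  rows: [0.0002,0.0001,-0.0006,0,0,0,0.26]

```text
time_s: 12.2
ee_pos: [0.5834, 0.1298, 0.1762]
eef_rot: [3.139, 1.229, 0.305]
force: [-3.8, -2.1, 11.1]
grip_width: 0.0695
```

Emit:
jog_arm:
  rows: [0.0002,0.0001,-0.0006,0,0,0,0.26]

```text
time_s: 12.28
ee_pos: [0.5836, 0.1299, 0.1758]
eef_rot: [3.139, 1.229, 0.305]
force: [-11.6, -2.8, 20.1]
grip_width: 0.0699
```

Emit:
jog_arm:
  rows: [0.0002,0,-0.0006,0,0,0,0.26]

```text
time_s: 12.37
ee_pos: [0.5837, 0.1298, 0.1757]
eef_rot: [3.139, 1.229, 0.305]
force: [-15.1, -4.6, 24.3]
grip_width: 0.0696
```

Force rose to about 28 N with travel stalled, so the collar is on the rim. I retreat along the axis.

Emit:
jog_arm:
  rows: [-0.0012,-0.0003,0.0014,0,0,0,0.26,-0.0032,-0.001,0.0094,0,0,0,0.26,-0.0048,-0.0015,0.0141,0,0,0,0.26,-0.0064,-0.002,0.0188,0,0,0,0.26,-0.0064,-0.002,0.0188,0,0,0,0.26,-0.0064,-0.002,0.0188,0,0,0,0.26,0,0,0,0,0,0,0.26,0,0,0,0,0,0,0.26]

```text
time_s: 13.03
ee_pos: [0.5549, 0.121, 0.2558]
eef_rot: [3.139, 1.23, 0.305]
force: [0.4, -0.0, -2.1]
grip_width: 0.0689
```

Run:
```python
from h import *
from station import ctrl
fr(ctrl.get_obs());
look(11,ctrl);p,d=ctrl.camera('side');m=ctrl.camera_model('side');np.savez('side11.npz',p=p,d=d,K=m['K'],E=m['extrinsics'])
c0=np.array([.5690,.1258,.2132])-.0405*AX
for f in('wrist11','scene11','side11'):
    z=np.load(f+'.npz');print(f,collarfit(z,c0,AX),green(z),headtop(z,c0,AX))
cv2.imwrite('pics/full11.png',np.load('scene11.npz')['p'][:,:,::-1])
```

```text
t 13.03 p [0.5549 0.121  0.2558] s -0.0493 lat [-0.0008 -0.     -0.0003] rotvec deg [ 0.03  0.06 -0.  ] F [ 0.36 -0.04 -2.05] Fax -2.05 w 0.0689
perp lean 0.38 side -0.15 mom [-0.05  0.16 -0.01]
wrist11 (9912, array([-0.3157, -0.1016,  0.9434]), np.float64(19.37), np.float64(0.0018)) (0, array([0., 0., 0.]), array([nan, nan, nan]), np.float64(90.0)) (array([0.0269, 0.0275, 0.0281, 0.0285, 0.0289, 0.0295, 0.0299]), np.int64(2021))
scene11 (504, array([-0.3042, -0.0963,  0.9477]), np.float64(18.61), np.float64(0.001)) (415, array([-0.2198, -0.0616,  0.9736]), array([0.6227, 0.1435, 0.1121]), np.float64(13.19)) (array([0.0245, 0.0269, 0.0281, 0.0289, 0.0296, 0.0307, 0.0313]), np.int64(108))
side11 (337, array([-0.3259, -0.1128,  0.9386]), np.float64(20.17), np.float64(0.0002)) (15, array([-0.6382, -0.1349,  0.758 ]), array([0.6145, 0.1227, 0.0912]), np.float64(40.72)) (array([0.0269, 0.0283, 0.0296, 0.0305, 0.0313, 0.0325, 0.0349]), np.int64(76))
  return _methods._mean(a, axis=axis, dtype=dtype,
  ret = um.true_divide(
h.py:54: RuntimeWarning: Mean of empty slice.
  q=W[m];c=np.median(q,0);v=np.linalg.svd(q-q.mean(0))[2][0];v*=np.sign(v[2]);return len(q),v.round(4),q.mean(0).round(4),np.degrees(np.arccos(v[2])).round(2)
```

View pics/c11.png

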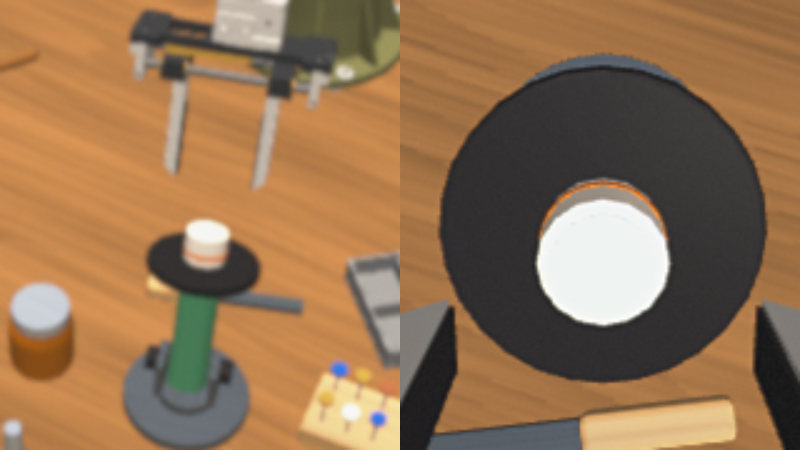

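View pics/full11.png

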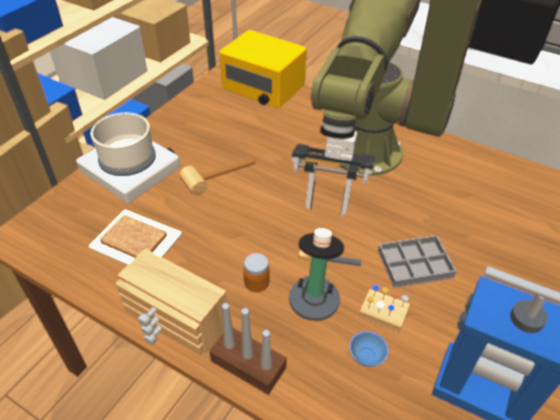

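Both tubes are home and the collar tilt is unchanged. I retreat a little further and hand in.

Emit:
jog_arm:
  rows: [-0.008,-0.0025,0.0236,0,0,0,0.26,-0.008,-0.0025,0.0236,0,0,0,0.26,0,0,0,0,0,0,0.26,0,0,0,0,0,0,0.26]

```text
time_s: 13.52
ee_pos: [0.5389, 0.116, 0.3021]
eef_rot: [3.14, 1.231, 0.306]
force: [-0.4, -0.0, 0.7]
grip_width: 0.0694
```

Run:
```python
from h import *
from station import ctrl
look(12,ctrl)
c0=np.array([.5690,.1258,.2132])-.0405*AX
for f in('wrist12','scene12'):
    z=np.load(f+'.npz');print(f,collarfit(z,c0,AX),headtop(z,c0,AX)[0][3])
rel(ctrl.get_obs());print(ctrl.hand_in())
```

```text
wrist12 (7393, array([-0.3162, -0.1016,  0.9432]), np.float64(19.4), np.float64(0.0017)) 0.0287
scene12 (500, array([-0.307 , -0.0983,  0.9466]), np.float64(18.81), np.float64(0.001)) 0.0291
t 13.62 p [0.5387 0.116  0.3005] s -0.0016 lat [-0.0018 -0.0001 -0.0006] rotvec deg [ 0.05 -0.17 -0.01] F [-0.28 -0.42  0.17] Fax 0.29 w 0.0693
the job is handed in; nothing more can be done
None
```

The lamp is collapsed and the job was handed in at about 13.6 s; no verdict was reported.

- **Brass tube:** I pressed the head down along the post with the shut fingers. The tube slid at about 3–4 N, and I stopped at about 12 N once it was home. The middle tube had not moved.
- **Middle tube:** I pressed the collar on both sides of the head with the fingers about 70 mm apart. It moved at about 10–12 N of measured force. The readings rose to about 28 N once it stalled on the rim, and I stopped there.

**Last checks:**
- The head top is about 30 mm above the collar, so the brass tube is home.
- The collar went down about 40–41 mm, against 40.5 mm measured as still out at the start.
- The collar tilt by the wrist camera is 19.4°, against 19.45–19.5° before pressing the collar.
- The fingers are well clear of the lamp. In the scene picture the other things look unmoved, but I did not measure them.

**Readings that disagreed:**
- The final collar tilt read 18.8° from the scene camera (19.1–19.3° earlier) and 20.2° from the side camera (19.3–19.6° earlier).
- The last scene fit to the green tube read 13.2°, and the side camera's green-tube fits were erratic throughout. I put these down to the collar hiding most of the tube.
- One collar fit during the press showed a false tilt because the fingers hid part of the collar; other views taken just after did not confirm it.

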